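# Lock the enclosure cover with its quarter-turn fastener

### The arm

A 6-joint arm with a two-finger parallel gripper is mounted at the origin on the work surface. World frame = base frame: x ahead of the robot, y to its left, z up, the work surface at z = 0. Lengths are in m, angles in rad, forces in N, time in s.
With the tool pointing down it reaches from about 0.425 to 0.925 m from the base axis. Payload 12.5 kg.
Tool frame: the origin (TCP) lies at the very end of the fingers, on their centre line; the grasp point (between the pads) lies 19 mm behind it; z points along the fingers, y is the line along which they close (so a half turn about z gives the same grasp; the last joint's range is limited). The gripper opens to 85 mm and grips with 20 to 120 N. Pads are 22 mm wide; open, the fingers measure 114 mm over their backs; the gripper's body (76 mm by 85 mm) begins 54 mm behind the grasp point. The pads swing forward as they close: fully open they stand 13 mm farther back than shut.
Start: joints at [1.094, 0.491, 1.559, -0, 1.092, -0.106], TCP at [0.226, 0.583, 0.231] pointing down, gripper open.
Joint ranges: [-3.1, 3.1], [-0.84, 2.19], [0.05, 2.79], [-1.13, 4.28], [0.06, 2.93], [-2.69, 2.69]. Speed limits (rad/s): [2.22, 2.22, 2.79, 3.14, 3.14, 3.14].

### API

Orientations are given as a unit quaternion [x, y, z, w].
In Python, from rig import ctrl gives the robot as it stands. The module is installed in compiled form; this text tells all that it offers.
- The arm moves only by the tool move_arm, never from a script. Its argument "rows" is a list of rows, each an object of numbers: "x", "y", "z": the shift along the world's x, y, z in mm; "ax", "ay", "az": the turn, a rotation vector about the world's x, y, z in rad; "jaw": the gripper command: -1 is fully open, 1 is shut, values between are in proportion. A call has 1 to 20 rows; each row is the pose to reach, as a shift and turn from the pose commanded when the call began; what a row does not reach only later rows make up. A row lasts 1/10 s, in which the tool goes at most 50 mm and 8.59 degrees, less where a joint would pass 70% of its speed; a pose out of reach is approached as far as the arm can. A call with a gripper value outside its range is refused whole. The fingers move at their own pace and stop on an object; the grip force is fixed at half the most. Time passes only in rows, so rows that repeat a pose let the fingers close. It gives the time, the measured TCP pose, the force, the opening and the grip force at its end, in the units of the state.
- ctrl.state(): the state, without advancing time (a new reading comes with each control period).
- ctrl.camera(name): name is "side" or "top"; returns (picture, depth): 384x512x3 uint8, red, green, blue; 384x512 float32, m along the optical axis (not along the pixel's ray), 0 where there is no reading.
- ctrl.camera_info(name): a dict with "vfov" (degrees; the focal length in pixels is half the picture's height over the tangent of half this angle, whatever the lens; pixels are square), "cx", "cy" (the principal point, pixels), "rvec" (rotation vector, rad) and "tvec" (3), from world to camera coordinates, as OpenCV has them. Camera axes: x right, y down, z forward; pixel columns grow to the right and rows downward; lengths in m; the calibration is good to about 2 mm. A picture is of the moment at which its call begins. camera_info takes no time and is no camera call.
- ctrl.job_done(): hands the job in; it is judged then, once.
The state is a dict: "clock": time; "joint_pos": joint angles; "qvel": joint speeds; "joint_torque": joint torques, N m; "position": TCP position; "tcp_rot": TCP orientation; "ft_force": force on the tool from outside, world axes, zero at the start; "moment": the same for the moment, N m; "opening": finger opening in m; "gripper_force": force on a finger pad.
Only numpy, scipy, OpenCV 4.12 (cv2) and the standard library are available. Lean on these libraries where they do the work, as an engineer would, in place of code of your own. Each camera call takes 0.05 s, during which the arm holds its last target. There are 200 camera calls.

### The job

Set your fingertips in the slot of the orange quarter-turn fastener on the white enclosure, press the sprung cover shut with them, and keep pressing while you turn the fastener clockwise (seen from above) as far as it goes, so that the cover stays locked when you take your hand away. Do not lift the cover, and leave the other things on the bench where they are.

Things in the scene. Friction and masses are not known exactly. Their poses are not given: they have to be found in the camera images.
- enclosure: white metal electronics enclosure screwed to the bench, 220 mm (its x) by 240 mm (its y), 80 mm high without its cover; origin at the centre of its underside, z up. Its x points from the front edge (where the fastener is) to the hinge edge at x = +110 mm.
- slot (a point): centre of the slot floor in the orange quarter-turn fastener, an 84 mm dial on the cover. Slot 28 mm wide, 13 mm deep, right across the dial, open at both ends. The frame turns with the dial: y along the slot (white pointer at its -y end), z the axis, up. Cover shut: it lies at x -45, y 0, z +89 mm in the enclosure's frame, dial top 13 mm above it, cover top 4 mm below it.
- cover (a joint): opening angle of the cover about the hinge along the enclosure's +x edge, rad: 0 shut. A spring holds it ajar at about 0.09 (the slot then stands about 14 mm higher). Pushing down on the dial with about 7 N shuts it against a hard stop; let go unlocked, it springs up again.
- dial (a joint): angle of the fastener, rad, clockwise from above: 0 open (slot along the enclosure's y, pointer at the red mark), 1.571 locked (slot along its x, pointer at the green mark by the front edge); stops at both ends. Starts at 0 to 0.4, turns with 0.1 Nm, stays where left. Its hidden cam jams against the side of a catch at about 1.0 unless the cover is pressed shut, then passes below it.
- flux: small amber jar with red lid, 34 mm wide, 70 mm tall, standing beside the enclosure; loose, not part of the job; origin at the centre of its underside or middle
- driver: screwdriver with blue handle, 170 mm long, lying beside the enclosure; loose, not part of the job; origin at the centre of its underside or middle
- tape: brown roll of tape lying flat, 90 mm across, 25 mm tall; loose, not part of the job; origin at the centre of its underside or middle
- knife: yellow and black closed utility knife, 155 mm long, lying flat; loose, not part of the job; origin at the centre of its underside or middle
- bottle: clear drink bottle with blue cap, 64 mm wide, 200 mm tall; loose, not part of the job; origin at the centre of its underside or middle
- iron_stand: black soldering-iron stand with yellow sponge, 80 x 130 mm, up to about 100 mm tall; loose, not part of the job; origin at the centre of its underside or middle
Things that resemble listed ones, but are neither listed nor needed, are in the scene too. Several things have the shape of the knife; the one meant has the colours described above.

How it is judged:
On the way, in this order (a step that is already met when the one before it is completed fails the run):
1. the fingertips are down in the slot with the cover pressed down (value of joint cover below 0.05 rad and horizontal distance between the grasp point and slot below 0.06 m and z of the grasp point in the frame of slot below 0.033 m), for 0.1 s.
2. the fastener is turned to its locked end with the cover shut (value of joint cover below 0.03 rad and value of joint dial above 1.4 rad), for 0.1 s.
At the end, for the whole second after the job is handed in: The cover stays shut by itself (within 0.03 rad), held by the fastener turned clockwise to its end (past 1.4 of 1.571 rad); nothing moves (all of step 2 and velocity of joint cover below 0.05 rad/s and linear speed of each of flux, driver, tape, knife, bottle, iron_stand below 0.02 m/s); the robot touches nothing.
It fails at once if the cover is lifted or opened further (past 0.2 rad) (value of joint cover above 0.2 rad).
It fails at once if a bystander is moved more than 30 mm or lifted (distance of any of flux, driver, tape, knife, bottle, iron_stand from where it was at the start of the episode above 0.03 m).
It also fails if it takes over 35 s, if anything falls off the work surface, if the arm or the gripper's body presses on something with over 40 N, if the wrist force passes 120 N, or if a joint passes its speed limit or range.

## Working session

There is one attempt and no reset: what is moved stays moved. The work goes in short steps, Python scripts to look and compute and a tool call to move; the robot and the scene stay as the last step left them, time stands still between calls to the robot, and variables do not carry over. Pictures are saved under pics/ and viewed, at most 10 in all, crops included, and the job is handed in when it is done.

Besides the shell and the picture viewer there is one more tool, called after "Request:" as name(argument=value, ...) on one line, values as JSON. move_arm: Moves the arm, as the interface text tells. Its arguments: {"type":"object","properties":{"rows":{"type":"array"}},"required":["rows"]}

```bash
mkdir -p pics; cat > h.py <<'E'
import numpy as np, cv2
from rig import ctrl
def cam(n):
    im,d=ctrl.camera(n); return im,d
def pts(n,d):
    i=ctrl.camera_info(n); f=d.shape[0]/2/np.tan(np.radians(i['vfov'])/2)
    R=cv2.Rodrigues(np.array(i['rvec'],float))[0]; t=np.array(i['tvec'],float).ravel()
    v,u=np.mgrid[:d.shape[0],:d.shape[1]]
    c=np.stack([(u-i['cx'])/f*d,(v-i['cy'])/f*d,d],-1)
    return (c-t)@R   # world points
E
python3 - <<'E'
from h import *
ims=[]
for n in('top','side'):
    im,d=cam(n); np.savez(f'{n}.npz',im=im,d=d); ims.append(im)
    P=pts(n,d); hsv=cv2.cvtColor(im,cv2.COLOR_RGB2HSV)
    m=(hsv[...,0]>=5)&(hsv[...,0]<=20)&(hsv[...,1]>150)&(hsv[...,2]>120)&(d>0)
    k,l,s,c=cv2.connectedComponentsWithStats(m.astype(np.uint8))
    for j in range(1,k):
        if s[j,4]>40: print(n,s[j],np.median(P[l==j],0).round(3),P[l==j].min(0).round(3),P[l==j].max(0).round(3))
    print(ctrl.camera_info(n))
    cv2.imwrite(f'pics/{n}0.png',cv2.resize(im[...,::-1],(800,600)))
print(ctrl.state())
E
```

```text
top [293  65  35  21 625] [ 0.911 -0.156  0.049] [ 0.878 -0.214  0.037] [ 0.946 -0.106  0.059]
top [224 168  25   9 163] [0.593 0.063 0.115] [0.581 0.03  0.103] [0.607 0.101 0.125]
top [223 185  25  10 180] [0.543 0.069 0.119] [0.528 0.033 0.096] [0.555 0.103 0.126]
{'vfov': 42.05062199567373, 'cx': 254.1194822713212, 'cy': 192.96867514293186, 'rvec': array([ 2.17297601, -2.15514059,  0.10172912]), 'tvec': array([0.00798826, 0.54101033, 1.52086462])}
side [193 127  14  15 128] [0.608 0.393 0.056] [0.592 0.385 0.028] [0.629 0.433 0.092]
side [245 158  16  14 124] [0.585 0.059 0.112] [0.577 0.022 0.1  ] [0.605 0.1   0.117]
side [236 161  16  14 136] [0.539 0.058 0.116] [0.524 0.026 0.102] [0.568 0.103 0.122]
side [ 381  171  131   76 1425] [ 1.827 -0.349 -0.692] [ 1.81  -0.7   -0.739] [ 1.844  0.119 -0.643]
{'vfov': 57.69645074277769, 'cx': 250.21074458087693, 'cy': 185.51934242839943, 'rvec': array([ 2.15700584, -0.86171959,  0.36178203]), 'tvec': array([-0.37690561,  0.30766053,  0.93110072])}
{'clock': 0.1, 'joint_pos': array([ 1.09441786e+00,  4.91543021e-01,  1.55940865e+00, -5.47239767e-06,
        1.09170352e+00, -1.05578139e-01]), 'qvel': array([-0.00060372, -0.00067475, -0.00231474, -0.00019349, -0.00303371,
        0.00055696]), 'joint_torque': array([ 4.92559702e-03, -6.19451880e+01, -2.62030506e+01, -6.29976353e-05,
        2.84625596e-03, -1.43723497e-05]), 'position': array([0.22634748, 0.58235081, 0.23075206]), 'tcp_rot': array([ 1.84338586e-01,  9.82862657e-01, -5.09633259e-04, -1.50090224e-04]), 'ft_force': array([ 0.32690482,  0.70932551, -0.36105199]), 'moment': array([-0.0112484 ,  0.02016769,  0.00469983]), 'gripper_force': 0.0, 'opening': 0.08570206974135468}
```

View pics/top0.png

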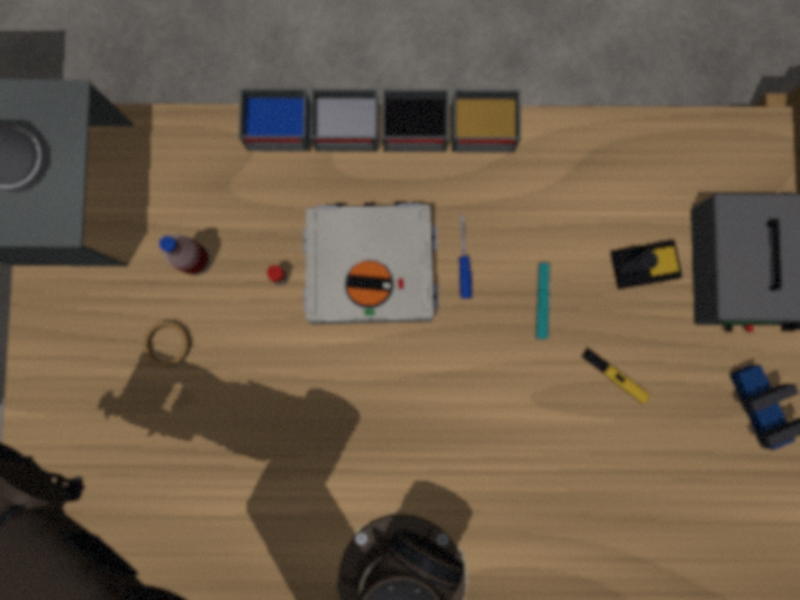

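View pics/side0.png

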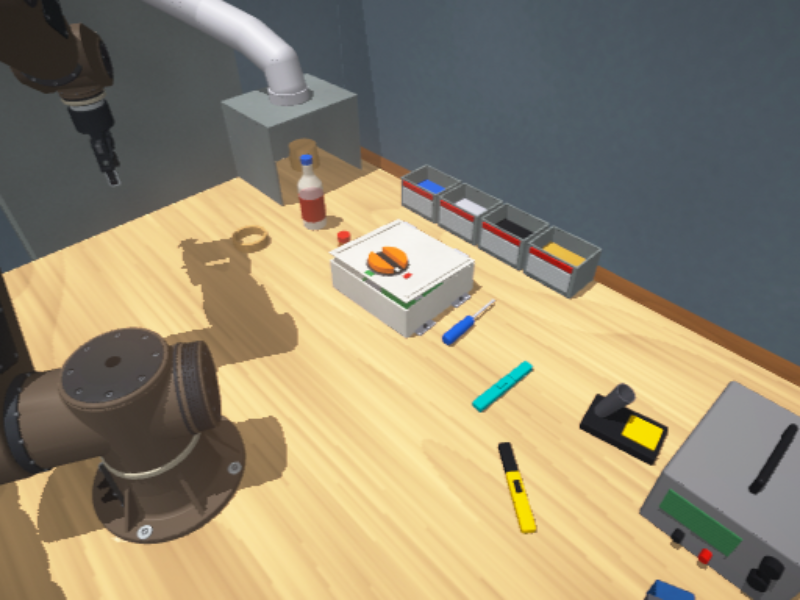

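The top view shows the white enclosure with its front edge toward the robot. The orange dial is at about (369,284) of 800x600, with its pointer at (387,285) on the red-mark side (402,284) and the green mark at (369,311). The jar at (276,272) and the driver at (465,275) stand on either side of the enclosure. I'll refine the dial centre and the slot direction next.

```bash
python3 - <<'E'
from h import *
for n in('top','side'):
    z=np.load(n+'.npz'); im,d=z['im'],z['d']; P=pts(n,d); hsv=cv2.cvtColor(im,cv2.COLOR_RGB2HSV)
    i=ctrl.camera_info(n); f=192/np.tan(np.radians(i['vfov'])/2)
    R=cv2.Rodrigues(np.array(i['rvec']))[0]; t=np.array(i['tvec'])
    def ray(uv,h):
        r=np.c_[(uv[:,0]-i['cx'])/f,(uv[:,1]-i['cy'])/f,np.ones(len(uv))]@R; c=-t@R
        return c+r*((h-c[2])/r[:,2])[:,None]
    m=(hsv[...,0]>=5)&(hsv[...,0]<=20)&(hsv[...,1]>130)&(hsv[...,2]>100)
    sel=np.zeros_like(m); sel[150:205,215:270]=1
    uv=np.argwhere(m&sel)[:,::-1].astype(float)
    Z=.117; W=ray(uv,Z)[:,:2].astype(np.float32)
    c,r=cv2.minEnclosingCircle(W); print(n,'dial',c,r,'mean',W.mean(0))
    k,l=cv2.connectedComponents((m&sel).astype(np.uint8))
    cs=[ray(np.argwhere(l==j)[:,::-1].astype(float),Z)[:,:2].mean(0) for j in range(1,k) if (l==j).sum()>40]
    v=cs[0]-cs[1]; print(n,cs,'slot yaw deg',np.degrees(np.arctan2(v[1],v[0]))%180+90)
    w=((hsv[...,1]<60)&(hsv[...,2]>110)&(P[...,2]>.07)&(P[...,2]<.14)&(abs(P[...,0]-.62)<.2)&(abs(P[...,1]-.06)<.2))
    q=ray(np.argwhere(w)[:,::-1].astype(float),.09)[:,:2].astype(np.float32); print(n,'encl',cv2.minAreaRect(q))
    for nm,lo,hi in(('green',40,85),('red',0,4)):
        g=(hsv[...,0]>=lo)&(hsv[...,0]<=hi)&(hsv[...,1]>120)&sel
        if nm=='green' : g[:]=(hsv[...,0]>=lo)&(hsv[...,0]<=hi)&(hsv[...,1]>100); g[:150]=0;g[205:]=0;g[:,:210]=0;g[:,275:]=0
        if g.any(): print(n,nm,ray(np.argwhere(g)[:,::-1].astype(float),.1)[:,:2].mean(0),g.sum())
    cv2.imwrite(f'pics/{n}_c.png',cv2.resize(im[145:210,205:275,::-1],None,fx=8,fy=8,interpolation=cv2.INTER_CUBIC))
E
```

```text
top dial (0.5666230916976929, 0.06547445058822632) 0.04218568652868271 mean [0.56651396 0.0661271 ]
top [array([0.59211523, 0.06339772]), array([0.54301566, 0.06863236])] slot yaw deg 263.9145274471382
top encl ((0.6114100217819214, 0.06613260507583618), (0.2238922119140625, 0.2408798187971115), 1.1855227947235107)
top green [0.52002563 0.06489263] 11
top red [0.56888694 0.01559379] 14
side dial (0.5492292046546936, 0.1019684225320816) 0.0913725271821022 mean [0.5576016  0.06245467]
side [array([0.58203275, 0.05250103]), array([0.53745198, 0.05726305])] slot yaw deg 263.90291063066337
side encl ((0.6017714738845825, 0.06349816918373108), (0.23376581072807312, 0.26881125569343567), 2.0399110317230225)
side green [ 0.50649236 -0.020471  ] 62
side red [0.55886176 0.15185959] 38
```

View pics/top_c.png

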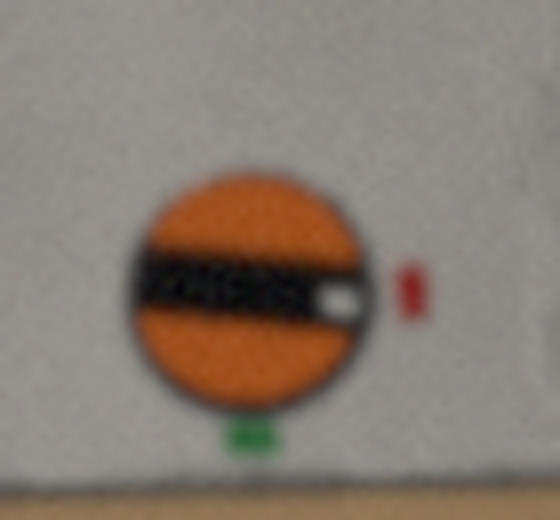

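The crop shows the slot nearly along y, with the pointer at the right end, 7° past the red mark. So the dial is at about 0.13 rad, the slot yaw is 84° and its centre is at (0.5665, 0.066). I'll move above it with the jaws about half open, tool y along the slot.

Request:
move_arm(rows=[{"x": 340, "y": -516, "z": 0, "az": 0.264, "jaw": 0.05}, {"x": 340, "y": -516, "z": 0, "az": 0.264, "jaw": 0.05}, {"x": 340, "y": -516, "z": 0, "az": 0.264, "jaw": 0.05}, {"x": 340, "y": -516, "z": 0, "az": 0.264, "jaw": 0.05}, {"x": 340, "y": -516, "z": 0, "az": 0.264, "jaw": 0.05}, {"x": 340, "y": -516, "z": 0, "az": 0.264, "jaw": 0.05}, {"x": 340, "y": -516, "z": 0, "az": 0.264, "jaw": 0.05}, {"x": 340, "y": -516, "z": 0, "az": 0.264, "jaw": 0.05}, {"x": 340, "y": -516, "z": 0, "az": 0.264, "jaw": 0.05}, {"x": 340, "y": -516, "z": 0, "az": 0.264, "jaw": 0.05}, {"x": 340, "y": -516, "z": 0, "az": 0.264, "jaw": 0.05}, {"x": 340, "y": -516, "z": 0, "az": 0.264, "jaw": 0.05}, {"x": 340, "y": -516, "z": 0, "az": 0.264, "jaw": 0.05}, {"x": 340, "y": -516, "z": 0, "az": 0.264, "jaw": 0.05}, {"x": 340, "y": -516, "z": 0, "az": 0.264, "jaw": 0.05}, {"x": 340, "y": -516, "z": -40, "az": 0.264, "jaw": 0.05}, {"x": 340, "y": -516, "z": -80, "az": 0.264, "jaw": 0.05}, {"x": 340, "y": -516, "z": -90, "az": 0.264, "jaw": 0.05}, {"x": 340, "y": -516, "z": -90, "az": 0.264, "jaw": 0.05}])

```text
$.rows[0]: bad value
```

Request:
move_arm(rows=[{"x": 340, "y": -516, "z": 0, "ax": 0, "ay": 0, "az": 0.264, "jaw": 0.05}])

```text
clock: 0.2
position: [0.252, 0.5435, 0.2305]
tcp_rot: [0.11, 0.994, 0.0, -0.0]
ft_force: [1.8, -1.3, 0.1]
opening: 0.0734
gripper_force: 0.0
```

Request:
move_arm(rows=[{"x": 312, "y": -474, "z": 0, "ax": 0, "ay": 0, "az": 0.114, "jaw": 0.05}, {"x": 312, "y": -474, "z": 0, "ax": 0, "ay": 0, "az": 0.114, "jaw": 0.05}, {"x": 312, "y": -474, "z": 0, "ax": 0, "ay": 0, "az": 0.114, "jaw": 0.05}, {"x": 312, "y": -474, "z": 0, "ax": 0, "ay": 0, "az": 0.114, "jaw": 0.05}, {"x": 312, "y": -474, "z": 0, "ax": 0, "ay": 0, "az": 0.114, "jaw": 0.05}, {"x": 312, "y": -474, "z": 0, "ax": 0, "ay": 0, "az": 0.114, "jaw": 0.05}, {"x": 312, "y": -474, "z": 0, "ax": 0, "ay": 0, "az": 0.114, "jaw": 0.05}, {"x": 312, "y": -474, "z": 0, "ax": 0, "ay": 0, "az": 0.114, "jaw": 0.05}, {"x": 312, "y": -474, "z": 0, "ax": 0, "ay": 0, "az": 0.114, "jaw": 0.05}, {"x": 312, "y": -474, "z": 0, "ax": 0, "ay": 0, "az": 0.114, "jaw": 0.05}, {"x": 312, "y": -474, "z": 0, "ax": 0, "ay": 0, "az": 0.114, "jaw": 0.05}, {"x": 312, "y": -474, "z": 0, "ax": 0, "ay": 0, "az": 0.114, "jaw": 0.05}, {"x": 312, "y": -474, "z": 0, "ax": 0, "ay": 0, "az": 0.114, "jaw": 0.05}, {"x": 312, "y": -474, "z": -40, "ax": 0, "ay": 0, "az": 0.114, "jaw": 0.05}, {"x": 312, "y": -474, "z": -80, "ax": 0, "ay": 0, "az": 0.114, "jaw": 0.05}, {"x": 312, "y": -474, "z": -95, "ax": 0, "ay": 0, "az": 0.114, "jaw": 0.05}, {"x": 312, "y": -474, "z": -95, "ax": 0, "ay": 0, "az": 0.114, "jaw": 0.05}, {"x": 312, "y": -474, "z": -95, "ax": 0, "ay": 0, "az": 0.114, "jaw": 0.05}])

```text
clock: 2.0
position: [0.5654, 0.0684, 0.1369]
tcp_rot: [0.054, 0.999, 0.0, 0.0]
ft_force: [-0.2, 0.0, -0.5]
opening: 0.0403
gripper_force: 0.0
```

```bash
python3 - <<'E'
from h import *
s=ctrl.state(); print(s['clock'],s['position'],s['tcp_rot'],s['ft_force'],s['opening'])
q=s['tcp_rot']; print('yaw',np.degrees(2*np.arctan2(q[1],q[0]))-90)
ims=[]
for n,(u,v) in(('side',(246,165)),('top',(236,182))):
    im,d=cam(n); ims.append(cv2.resize(im[v-40:v+35,u-33:u+33,::-1],(396,450),interpolation=cv2.INTER_CUBIC))
cv2.imwrite('pics/near.png',np.hstack(ims))
E
```

```text
2.0 [0.56540356 0.06844563 0.13693544] [5.39376047e-02 9.98544302e-01 9.30307769e-05 5.33270285e-05] [-0.18927036  0.03396515 -0.54035963] 0.040303509600621006
yaw 83.81620489758805
```

View pics/near.png

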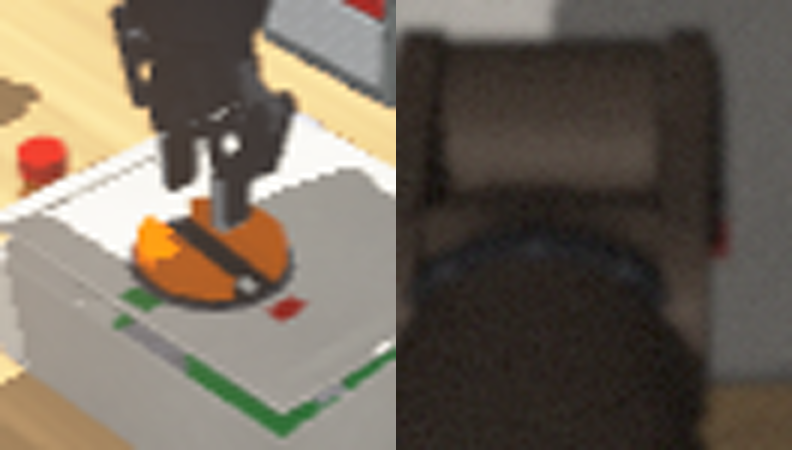

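The side crop at left shows the two fingertips at about (180,187) and (232,228), hovering over the slot, which runs from (172,222) to the pointer at (245,285). I'll check these against the calibration.

```bash
python3 - <<'E'
from h import *
i=ctrl.camera_info('side'); f=192/np.tan(np.radians(i['vfov'])/2)
K=np.array([[f,0,i['cx']],[0,f,i['cy']],[0,0,1]])
def pr(p): 
    uv=cv2.projectPoints(np.array(p,float),i['rvec'],i['tvec'],K,None)[0][:,0]
    return ((uv-[213,125])*6).round(0).tolist()
a=np.radians(83.9); s=np.array([np.cos(a),np.sin(a),0]); n=np.array([s[1],-s[0],0])
c=np.array([.5665,.066,.103]); t=np.array([.5654,.0684,.137])
print('slot floor ends',pr([c+.042*s,c-.042*s]),'slot top edges near/far',pr([c-n*.014+[0,0,.013]+s*.042,c-n*.014+[0,0,.013]-s*.042,c+n*.014+[0,0,.013]+s*.042,c+n*.014+[0,0,.013]-s*.042]))
print('dial top circle -n,+n',pr([c-n*.042+[0,0,.013],c+n*.042+[0,0,.013]]))
print('tips z137/142',pr([t+.027*s,t-.027*s,t+.027*s+[0,0,.005],t-.027*s+[0,0,.005]]))
print('1cm +x,+y,+z px', np.array(pr([c+[.01,0,0],c+[0,.01,0],c+[0,0,.01]]))-pr([c])[0])
E
```

```text
slot floor ends [[162.0, 216.0], [251.0, 288.0]] slot top edges near/far [[141.0, 207.0], [230.0, 280.0], [181.0, 189.0], [271.0, 260.0]]
dial top circle -n,+n [[144.0, 262.0], [264.0, 205.0]]
tips z137/142 [[171.0, 179.0], [229.0, 226.0], [171.0, 172.0], [229.0, 218.0]]
1cm +x,+y,+z px [[ 12.  -7.]
 [-12.  -8.]
 [ -1. -14.]]
```

Request:
move_arm(rows=[{"x": 1, "y": -2, "z": -5, "ax": 0, "ay": 0, "az": 0, "jaw": 0.05}, {"x": 1, "y": -2, "z": -12, "ax": 0, "ay": 0, "az": 0, "jaw": 0.05}, {"x": 1, "y": -2, "z": -20, "ax": 0, "ay": 0, "az": 0, "jaw": 0.05}, {"x": 1, "y": -2, "z": -26, "ax": 0, "ay": 0, "az": 0, "jaw": 0.05}, {"x": 1, "y": -2, "z": -26, "ax": 0, "ay": 0, "az": 0, "jaw": 0.05}])

```text
clock: 2.6
position: [0.5661, 0.0654, 0.1092]
tcp_rot: [0.055, 0.999, 0.0, -0.001]
ft_force: [0.1, -0.1, -0.1]
opening: 0.0405
gripper_force: 0.0
```

Request:
move_arm(rows=[{"x": 0, "y": 0, "z": -3, "ax": 0, "ay": 0, "az": 0, "jaw": 0.05}, {"x": 0, "y": 0, "z": -6, "ax": 0, "ay": 0, "az": 0, "jaw": 0.05}, {"x": 0, "y": 0, "z": -9, "ax": 0, "ay": 0, "az": 0, "jaw": 0.05}, {"x": 0, "y": 0, "z": -9, "ax": 0, "ay": 0, "az": 0, "jaw": 0.05}])

```text
clock: 3.0
position: [0.5665, 0.0654, 0.101]
tcp_rot: [0.054, 0.999, 0.0, -0.0]
ft_force: [0.0, -0.2, -0.7]
opening: 0.0402
gripper_force: 0.0
```

Request:
move_arm(rows=[{"x": 0, "y": 0, "z": -3, "ax": 0, "ay": 0, "az": 0, "jaw": 0.05}, {"x": 0, "y": 0, "z": -6, "ax": 0, "ay": 0, "az": 0, "jaw": 0.05}, {"x": 0, "y": 0, "z": -9, "ax": 0, "ay": 0, "az": 0, "jaw": 0.05}, {"x": 0, "y": 0, "z": -9, "ax": 0, "ay": 0, "az": 0, "jaw": 0.05}])

```text
clock: 3.4
position: [0.5663, 0.0654, 0.0921]
tcp_rot: [0.054, 0.999, 0.0, -0.0]
ft_force: [-2.6, -0.7, 3.7]
opening: 0.0407
gripper_force: 2.1
```

Request:
move_arm(rows=[{"x": 0, "y": 0, "z": -3, "ax": 0, "ay": 0, "az": 0, "jaw": 0.05}, {"x": 0, "y": 0, "z": -6, "ax": 0, "ay": 0, "az": 0, "jaw": 0.05}, {"x": 0, "y": 0, "z": -8, "ax": 0, "ay": 0, "az": 0, "jaw": 0.05}, {"x": 0, "y": 0, "z": -8, "ax": 0, "ay": 0, "az": 0, "jaw": 0.05}])

```text
clock: 3.8
position: [0.5664, 0.0654, 0.087]
tcp_rot: [0.054, 0.999, -0.0, 0.001]
ft_force: [-13.5, -1.4, 34.8]
opening: 0.0406
gripper_force: 18.0
```

Request:
move_arm(rows=[{"x": -1, "y": 0, "z": 0.5, "ax": 0, "ay": 0, "az": 0, "jaw": 0.05}, {"x": -1, "y": 0, "z": 0.5, "ax": 0, "ay": 0, "az": 0, "jaw": 0.05}])

```text
clock: 4.0
position: [0.5663, 0.0654, 0.0871]
tcp_rot: [0.054, 0.999, 0.0, 0.002]
ft_force: [-7.7, -1.1, 27.8]
opening: 0.0406
gripper_force: 13.8
```

```bash
python3 - <<'E'
from h import *
s=ctrl.state(); print(s['clock'],s['position'],s['ft_force'],s['moment'],s['opening'])
im,d=cam('side'); P=pts('side',d)
cv2.imwrite('pics/press.png',cv2.resize(im[125:200,205:295,::-1],(720,600),interpolation=cv2.INTER_CUBIC))
E
```

```text
4.0 [0.5662883  0.06541469 0.08713228] [-7.65518174 -1.07975346 27.80424038] [-0.17909554  1.24539765 -0.01665554] 0.04060749186191217
```

View pics/press.png

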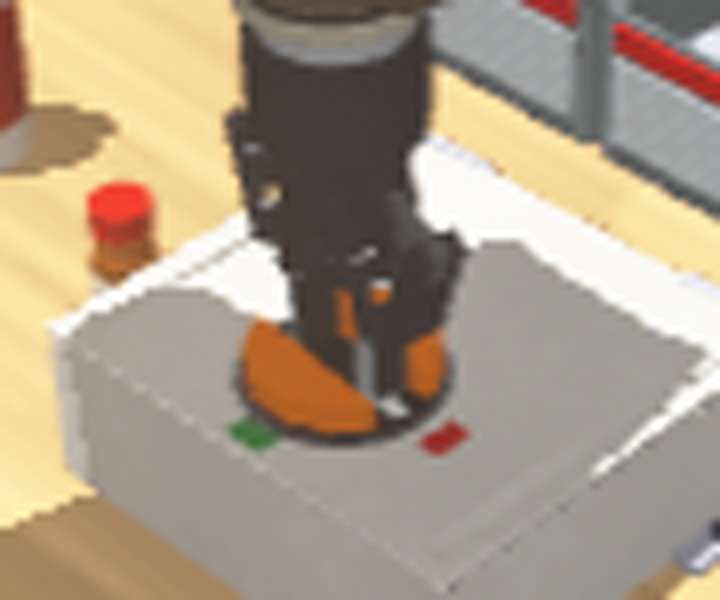

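The picture shows the cover closed flush and both fingertips down in the slot, with the pointer at (392,405) near the red mark. Next I'll turn clockwise (az negative) while pressing.

Request:
move_arm(rows=[{"x": 0, "y": 0, "z": 0, "ax": 0, "ay": 0, "az": -0.08, "jaw": 0.05}, {"x": 0, "y": 0, "z": 0, "ax": 0, "ay": 0, "az": -0.16, "jaw": 0.05}, {"x": 0, "y": 0, "z": 0, "ax": 0, "ay": 0, "az": -0.24, "jaw": 0.05}, {"x": 0, "y": 0, "z": 0, "ax": 0, "ay": 0, "az": -0.32, "jaw": 0.05}, {"x": 0, "y": 0, "z": 0, "ax": 0, "ay": 0, "az": -0.4, "jaw": 0.05}, {"x": 0, "y": 0, "z": 0, "ax": 0, "ay": 0, "az": -0.4, "jaw": 0.05}])

```text
clock: 4.65
position: [0.566, 0.0648, 0.0871]
tcp_rot: [0.253, 0.967, -0.0, 0.001]
ft_force: [-8.9, -5.4, 29.3]
opening: 0.0406
gripper_force: 14.5
```

Request:
move_arm(rows=[{"x": 0, "y": 0, "z": 0, "ax": 0, "ay": 0, "az": -0.1, "jaw": 0.05}, {"x": 0, "y": 0, "z": 0, "ax": 0, "ay": 0, "az": -0.2, "jaw": 0.05}, {"x": 0, "y": 0, "z": 0, "ax": 0, "ay": 0, "az": -0.3, "jaw": 0.05}, {"x": 0, "y": 0, "z": 0, "ax": 0, "ay": 0, "az": -0.4, "jaw": 0.05}, {"x": 0, "y": 0, "z": 0, "ax": 0, "ay": 0, "az": -0.5, "jaw": 0.05}, {"x": 0, "y": 0, "z": 0, "ax": 0, "ay": 0, "az": -0.6, "jaw": 0.05}, {"x": 0, "y": 0, "z": 0, "ax": 0, "ay": 0, "az": -0.7, "jaw": 0.05}, {"x": 0, "y": 0, "z": 0, "ax": 0, "ay": 0, "az": -0.8, "jaw": 0.05}, {"x": 0, "y": 0, "z": 0, "ax": 0, "ay": 0, "az": -0.9, "jaw": 0.05}, {"x": 0, "y": 0, "z": 0, "ax": 0, "ay": 0, "az": -0.95, "jaw": 0.05}, {"x": 0, "y": 0, "z": 0, "ax": 0, "ay": 0, "az": -0.95, "jaw": 0.05}])

```text
clock: 5.75
position: [0.5645, 0.0642, 0.087]
tcp_rot: [0.667, 0.745, -0.001, 0.0]
ft_force: [-16.4, -11.4, 34.1]
opening: 0.0405
gripper_force: 17.1
```

```bash
python3 - <<'E'
from h import *
s=ctrl.state(); q=s['tcp_rot']; print('yaw',np.degrees(2*np.arctan2(q[1],q[0]))-90,s['position'],s['ft_force'],s['moment'])
E
```

```text
yaw 6.331682650891338 [0.56452119 0.06416603 0.08703875] [-16.35821802 -11.355327    34.11297971] [-2.10336721  2.75998975 -0.0353553 ]
```

Request:
move_arm(rows=[{"x": -1, "y": -1, "z": 0, "ax": 0, "ay": 0, "az": -0.06, "jaw": 0.05}, {"x": -1, "y": -1, "z": 0, "ax": 0, "ay": 0, "az": -0.12, "jaw": 0.05}, {"x": -1, "y": -1, "z": 0, "ax": 0, "ay": 0, "az": -0.18, "jaw": 0.05}, {"x": -1, "y": -1, "z": 0, "ax": 0, "ay": 0, "az": -0.2, "jaw": 0.05}, {"x": -1, "y": -1, "z": 0, "ax": 0, "ay": 0, "az": -0.2, "jaw": 0.05}])

```text
clock: 6.25
position: [0.5653, 0.0654, 0.0871]
tcp_rot: [0.738, 0.675, 0.001, 0.001]
ft_force: [-5.8, 8.2, 27.5]
opening: 0.0405
gripper_force: 21.5
```

```bash
python3 - <<'E'
from h import *
s=ctrl.state(); q=s['tcp_rot']; print('yaw',np.degrees(2*np.arctan2(q[1],q[0]))-90,s['position'],s['ft_force'],s['moment'])
im,d=cam('side')
cv2.imwrite('pics/turned.png',cv2.resize(im[125:200,205:295,::-1],(720,600),interpolation=cv2.INTER_CUBIC))
E
```

```text
yaw -5.0416129954180064 [0.5652654  0.06538799 0.08711286] [-5.80806462  8.17315839 27.48281019] [1.20754015 1.42170006 0.31661574]
```

View pics/turned.png

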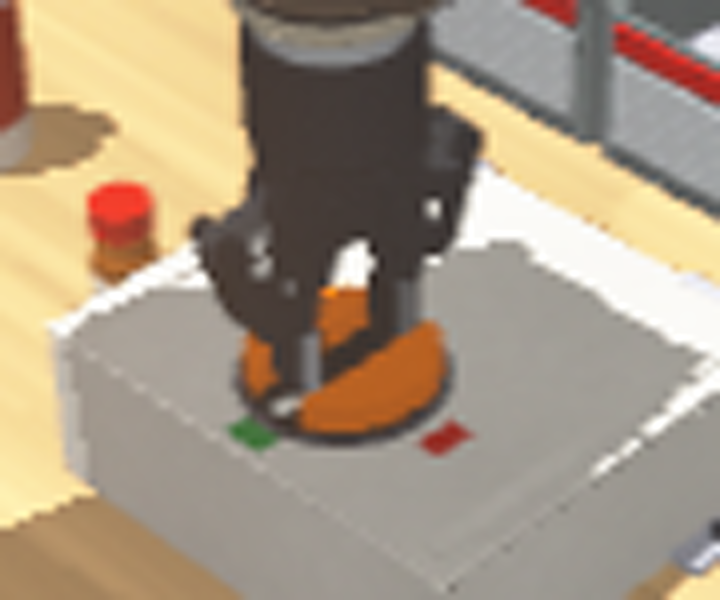

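The pointer is now at (287,405), next to the green mark at (252,433), and the cover is flush. I'll turn a bit more to confirm the stop by the moment.

Request:
move_arm(rows=[{"x": 0, "y": 0, "z": 0, "ax": 0, "ay": 0, "az": -0.05, "jaw": 0.05}, {"x": 0, "y": 0, "z": 0, "ax": 0, "ay": 0, "az": -0.08, "jaw": 0.05}, {"x": 0, "y": 0, "z": 0, "ax": 0, "ay": 0, "az": -0.08, "jaw": 0.05}])

```text
clock: 6.6
position: [0.5654, 0.0657, 0.0872]
tcp_rot: [0.762, 0.648, 0.001, 0.001]
ft_force: [-5.8, 11.3, 27.5]
opening: 0.0406
gripper_force: 77.2
```

```bash
python3 - <<'E'
from h import *
s=ctrl.state(); q=s['tcp_rot']; print('yaw',np.degrees(2*np.arctan2(q[1],q[0]))-90,s['position'],s['ft_force'],s['moment'])
E
```

```text
yaw -9.2120153179481 [0.56538823 0.06570915 0.08717235] [-5.77598173 11.27857352 27.47246687] [1.9777088  1.24451893 3.58518253]
```

The stop is reached: moment 3.6 Nm. I'll unwind, ease the pressure, and lift straight out.

Request:
move_arm(rows=[{"x": 0, "y": 0, "z": 0, "ax": 0, "ay": 0, "az": 0.07, "jaw": 0.05}, {"x": 0, "y": 0, "z": 2, "ax": 0, "ay": 0, "az": 0.08, "jaw": 0.05}, {"x": 0, "y": 0, "z": 5, "ax": 0, "ay": 0, "az": 0.12, "jaw": 0.05}, {"x": 0, "y": 0, "z": 5, "ax": 0, "ay": 0, "az": 0.12, "jaw": 0.05}])

```text
clock: 7.0
position: [0.5652, 0.0648, 0.0903]
tcp_rot: [0.724, 0.69, 0.001, 0.001]
ft_force: [0.5, 4.8, 2.5]
opening: 0.0406
gripper_force: 2.4
```

```bash
python3 - <<'E'
from h import *
s=ctrl.state(); q=s['tcp_rot']; print('yaw',np.degrees(2*np.arctan2(q[1],q[0]))-90,s['position'],s['ft_force'],s['moment'])
E
```

```text
yaw -2.7068592970842076 [0.56515637 0.06481298 0.09026482] [0.48769162 4.80462564 2.47371745] [ 0.76153659 -0.15645176  0.13775567]
```

Request:
move_arm(rows=[{"x": 0, "y": 1, "z": 2, "ax": 0, "ay": 0, "az": 0, "jaw": 0.05}, {"x": 0, "y": 1, "z": 8, "ax": 0, "ay": 0, "az": 0, "jaw": 0.05}, {"x": 0, "y": 1, "z": 18, "ax": 0, "ay": 0, "az": 0, "jaw": 0.05}, {"x": 0, "y": 1, "z": 40, "ax": 0, "ay": 0, "az": 0, "jaw": 0.05}, {"x": 0, "y": 1, "z": 80, "ax": 0, "ay": 0, "az": 0, "jaw": 0.05}, {"x": -20, "y": 40, "z": 120, "ax": 0, "ay": 0, "az": 0, "jaw": 0.05}, {"x": -50, "y": 80, "z": 130, "ax": 0, "ay": 0, "az": 0, "jaw": 0.05}, {"x": -80, "y": 120, "z": 140, "ax": 0, "ay": 0, "az": 0, "jaw": 0.05}, {"x": -100, "y": 160, "z": 140, "ax": 0, "ay": 0, "az": 0, "jaw": 0.05}, {"x": -110, "y": 200, "z": 140, "ax": 0, "ay": 0, "az": 0, "jaw": 0.05}, {"x": -110, "y": 240, "z": 140, "ax": 0, "ay": 0, "az": 0, "jaw": 0.05}, {"x": -110, "y": 280, "z": 140, "ax": 0, "ay": 0, "az": 0, "jaw": 0.05}, {"x": -110, "y": 280, "z": 140, "ax": 0, "ay": 0, "az": 0, "jaw": 0.05}, {"x": -110, "y": 280, "z": 140, "ax": 0, "ay": 0, "az": 0, "jaw": 0.05}])

```text
clock: 8.4
position: [0.4542, 0.3448, 0.23]
tcp_rot: [0.724, 0.69, -0.0, 0.0]
ft_force: [-0.8, 0.2, 0.5]
opening: 0.0406
gripper_force: 0.0
```

```bash
python3 - <<'E'
from h import *
s=ctrl.state(); print(s['position'],s['ft_force'],abs(s['qvel']).max())
im,d=cam('top'); ims=[cv2.resize(im[145:210,205:275,::-1],(400,400))]
im,d=cam('side'); ims.append(cv2.resize(im[125:200,205:280,::-1],(400,400)))
cv2.imwrite('pics/end.png',np.hstack(ims))
E
```

```text
[0.45421731 0.34477616 0.23004656] [-0.78747362  0.16380162  0.47201107] 0.029777965037720705
```

View pics/end.png

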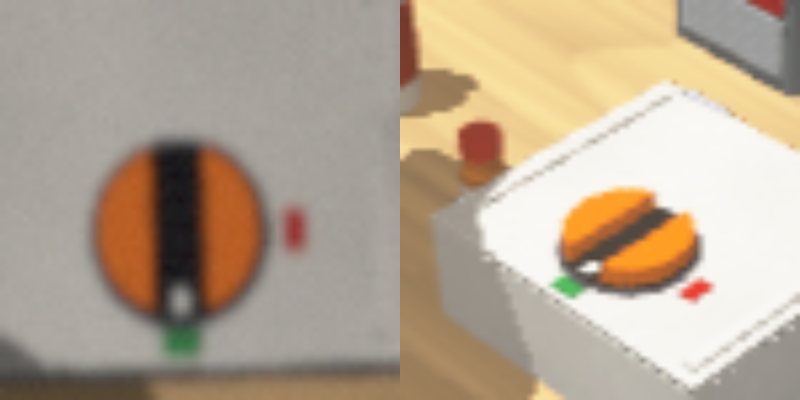

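The slot now lies along the enclosure's x, with the pointer (180,300) at the green mark (182,340), and the cover is flush with the arm clear. I'm handing the job in.

```bash
python3 -c "
from rig import ctrl
print(ctrl.job_done())"
```

```text
the job is handed in; nothing more can be done
None
```

The cover is pressed shut and the dial is turned clockwise to its locked stop; the last pictures show the cover staying flush with the arm clear, and the job is handed in (no verdict was returned).

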